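# Lower the ratchet book rest

### The arm

A 7-joint arm with a two-finger parallel gripper is mounted at the origin on a cart in front of the work surface, level with it; the furniture and walls round the work are solid. World frame = base frame: x ahead of the robot, y to its left, z up, the work surface at z = 0. Lengths are in m, angles in degrees, forces in N, time in s.
With the tool pointing down it reaches from about 0.4 to 0.875 m from the base axis. Payload 4.4 kg.
Tool frame: the origin (TCP) lies midway between the tips of the shut fingers; the grasp point (between the pads) lies 19 mm behind it; z points along the fingers, y is the line along which they close (so a half turn about z gives the same grasp; the last joint's range is limited). The gripper opens to 85 mm and grips with 20 to 120 N. Pads are 22 mm wide; open, the fingers measure 114 mm over their backs; the gripper's body (76 mm by 85 mm) begins 54 mm behind the grasp point. The pads swing forward as they close: fully open they stand 13 mm farther back than shut.
Start: joints at [73.121, 36.005, 2.206, 86.941, -1.547, 57.084, -1.146], TCP at [0.147, -0.633, 0.231] pointing down, gripper open.
Joint ranges: [-175.42, 175.42], [-21.48, 121.26], [-71.46, 75.88], [10.55, 141.38], [-63.04, 243.04], [13.31, 113.54], [-168.57, 168.57]. Speed limits (degrees/s): [147.25, 147.25, 180, 180, 180, 180, 180].

### API

Orientations are given as a 3x3 rotation matrix whose columns are the frame's x, y, z axes.
In Python, from station import robot, eoat, cams, order, spotter gives the robot as it stands. Calls block until the motion is done:
- robot.reach(position, orientation): joint-space move of the TCP to a pose.
- robot.line_to(position, frame=None, max_speed=0.15): straight line of the TCP; frame=None keeps the orientation; max_speed is the mean speed in m/s.
- robot.movej(angles): joint-space move.
- eoat.grip(opening): finger opening in m; the grip force is fixed at half the most; returns when the fingers have stopped.
- robot.hold(seconds).
- robot.inverse_kinematics(position, orientation): joint angles nearest the present ones, or None.
- cams.snapshot(name): name is "side" or "top" or "wrist"; returns a dict with "image" (384x512x3 uint8, blue, green, red), "camera_matrix" (3x3 intrinsics, pixels), "dist" ([k1, k2, p1, p2, k3] as OpenCV has them; the pictures are not rectified), "R" (3x3) and "t" (3): a world point X has camera coordinates R X + t. Camera axes: x right, y down, z forward; pixel columns grow to the right and rows downward; lengths in m; the calibration is good to about 2 mm. A picture is of the moment at which its call begins. There is no depth.
A pose or a line that the arm cannot do raises robot.PlanningError and nothing moves.
- order.job_done(): hands the job in; it is judged then, once.
Trained networks look in a picture, given as the dict that the camera call returned (one of the last four; its "shot" number tells which), for a name from the list of things; names that differ only in an ending like _2 or _b are one class to them, and where a whole thing is asked for, a point or a joint stands for the part that bears it (a point fixed in the world has none). Each returns a list of dicts, best first, with "confidence" (0 to 1); they miss things now and then, are a little off and sometimes report something else, mostly with a low value. They report only what shows in the picture. A call takes as long as a camera call.
- spotter.find_in(picture, thing): "point" ([x, y, z] in m, in world coordinates, good to about 4 mm: the middle of the surface that is visible of it).
Readings, each from a call of its own:
- robot.read_clock(): time.
- robot.read_qpos(): joint angles.
- robot.read_joint_vel(): joint speeds.
- robot.read_effort(): joint torques, N m.
- robot.read_position(): TCP position.
- robot.read_orientation(): TCP orientation.
- robot.read_wrist_force(): force on the tool from outside, world axes, zero at the start.
- robot.read_ft_torque(): the same for the moment, N m.
- robot.read_opening(): finger opening in m.
- robot.read_grasp_force(): force on a finger pad.
Only numpy, scipy, OpenCV 4.12 (cv2) and the standard library are available. Lean on these libraries where they do the work, as an engineer would, in place of code of your own. Each camera call takes 0.05 s, during which the arm holds its last target. There are 200 camera calls.

### The job

The little display book rest on the table stands tilted up, held by a pawl in its toothed quadrant. Press the rear pad of the brass thumb rocker down so that the pawl snaps free of the teeth, push the desk of the rest down until it lies flat on its posts, then press the rocker's front pad down so that the pawl drops back into the teeth and the rest will hold when it is next raised. Use only pressing and pushing with the fingertips: do not lift or shove the rest, and leave the candle tins and the egg cup where they are.

Things in the scene. Friction and masses are not known exactly. Their poses are not given: they have to be found in the camera images.
- book_rest: loose, heavy book rest (3 kg): dark steel plate 185 mm deep (x) x 172 wide x 8, outrigger at right front, with a tilting dark wooden desk 159 deep x 150 wide x 10, ledge in front, red-and-white book 112 x 88 x 20 clipped on. Origin under the base, on the desk's centre line; x points away from the robot, up the slope, y left, z up. Brass quadrant, pawl and rocker on the outrigger (-x, -y)
- desk (a joint): tilt of the desk about its front hinge, rad: 0 = flat on its two rear posts (top face level, 82 mm above the table), larger = tilted up; starts at 0.6 to 1.0. The hinge is stiff: the desk stays where it is left and, with the pawl free, takes about 3 to 6 N at its top edge to go down. With the pawl in, the teeth (every 0.21 rad) stop it, giving a little
- desk_hinge (a point): middle of the desk's hinge axis, which runs along the book rest's y, 62 mm above the table
- desk_top_edge (a point): where to push: on the bare strip of the desk's top face above the book, 136 mm from the hinge axis along the desk and 20 mm off it square to the desk, mid-width; moves with the desk. The strip is 38 mm deep and 150 wide: the desk ends 19 mm beyond this point, the book's top edge, 20 mm proud of the face, is 23 mm before it
- pawl (a joint): angle of the pawl and its thumb rocker, rad: 0 = in the teeth (rear pad up), 0.36 = free (rear pad down, front pad up). An over-centre spring snaps it away from 0.18 to either side and keeps it there; about 4 N on the raised pad turns it over. In the teeth it reads 0 to 0.16, as the teeth happen to lie
- pawl_rear_pad (a point): middle of the top of the thumb rocker's rear pad (farther from the robot), 24 mm wide, about 22 long, 26 mm behind the rocker's pivot, at first some 70 mm above the table; its middle travels down about 9 mm. Pressing it down frees the pawl. The quadrant begins 29 mm to its left
- pawl_front_pad (a point): middle of the top of the rocker's front pad (nearer the robot), the same size, 26 mm in front of the pivot; travels down about 9 mm. Pressing it down puts the pawl back in the teeth
- tin_a: candle in a brass tin, 50 mm across, 28 mm high; origin at the centre of its underside; loose, a bystander
- tin_b: another such candle tin, a bystander
- egg: wooden egg in a glass cup, 42 mm across, 58 mm high; origin at the centre of its underside; loose, a bystander

How it is judged (in metres and radians):
On the way, in this order (a step that is already met when the one before it is completed fails the run):
1. the pawl is pressed free while the desk is still up (value of joint pawl above 0.3 rad and value of joint desk above 0.5 rad), for 0.2 s.
2. the desk is pushed down flat with the pawl free (value of joint desk below 0.05 rad and value of joint pawl above 0.25 rad), for 0.2 s.
At the end, for the whole second after the job is handed in: the desk lies flat (within 0.05 rad), the pawl is back in the teeth (joint below 0.1 rad) and the rest stands still (value of joint desk below 0.05 rad and value of joint pawl below 0.1 rad and linear speed of book_rest below 0.01 m/s); the robot touches nothing.
It fails at once if the book rest is lifted, tipped or shoved more than 40 mm (height (world z) of book_rest above 0.012 m or angle between book_rest's own z axis and vertical above 0.1 rad or distance of book_rest from where it was at the start of the episode above 0.04 m).
It fails at once if the desk is lifted up instead of lowered (value of joint desk above 1.12 rad).
It fails at once if a bystander is moved more than 15 mm (distance of any of tin_a, tin_b, egg from where it was at the start of the episode above 0.015 m).
It also fails if it takes over 51 s, if anything falls off the work surface, if the arm or the gripper's body presses on something with over 40 N, if the wrist force passes 120 N, or if a joint passes its speed limit or range.

## Working session

There is one attempt and no reset: what is moved stays moved. The work goes in short steps, each a Python script; the robot and the scene stay as the last script left them, time stands still between calls to the robot, and variables do not carry over. Pictures are saved under pics/ and viewed, at most 10 in all, crops included, and the job is handed in when it is done.

```bash
mkdir -p pics; ls
cat > h.py <<'E'
import numpy as np, cv2
from station import robot, eoat, cams, order, spotter
def proj(s,X):
    r,_=cv2.Rodrigues(s["R"]); return cv2.projectPoints(np.float64(X).reshape(-1,3),r,np.float64(s["t"]),np.float64(s["camera_matrix"]),np.float64(s["dist"]))[0].reshape(-1,2)
def ray(s,px):
    u=cv2.undistortPoints(np.float64(px).reshape(1,1,2),np.float64(s["camera_matrix"]),np.float64(s["dist"]))[0,0]
    R=np.array(s["R"]); return -R.T@np.array(s["t"]), R.T@np.array([u[0],u[1],1])
def at_z(s,px,z):
    c,d=ray(s,px); return c+d*(z-c[2])/d[2]
E
python3 - <<'E'
from h import *
ims=[]
for n in ("side","top"):
    s=cams.snapshot(n); ims.append(s["image"]); print(n, "cam", (-np.array(s["R"]).T@s["t"]).round(3))
    for t in "book_rest desk desk_hinge desk_top_edge pawl pawl_rear_pad pawl_front_pad tin_a egg".split():
        for r in spotter.find_in(s,t)[:3]: print(t,np.round(r["point"],3),round(r["confidence"],2),proj(s,r["point"]).round(0))
    cv2.imwrite(f"pics/{n}0.png",cv2.resize(s["image"],(800,600)))
print(robot.read_clock())
E
```

```text
pics
side cam [1.119 0.524 0.588]
desk [0.593 0.266 0.153] 0.89 [[275. 202.]]
desk_hinge [0.583 0.249 0.008] 0.85 [[269. 252.]]
desk_top_edge [0.592 0.261 0.16 ] 0.94 [[273. 199.]]
desk_top_edge [0.529 0.114 0.061] 0.57 [[227. 201.]]
pawl [0.528 0.115 0.062] 0.76 [[228. 201.]]
pawl_rear_pad [0.534 0.108 0.062] 0.73 [[224. 201.]]
pawl_front_pad [0.535 0.104 0.061] 0.46 [[222. 201.]]
tin_a [0.572 0.026 0.021] 0.72 [[187. 214.]]
tin_a [0.412 0.296 0.022] 0.6 [[320. 211.]]
egg [0.534 0.391 0.033] 0.62 [[342. 252.]]
top cam [0.367 0.177 1.055]
desk_hinge [0.563 0.231 0.113] 0.66 [[237. 168.]]
desk_top_edge [0.561 0.249 0.135] 0.95 [[228. 167.]]
pawl [0.53  0.104 0.063] 0.85 [[293. 185.]]
pawl [0.513 0.383 0.045] 0.66 [[175. 197.]]
pawl_rear_pad [0.532 0.1   0.061] 0.91 [[294. 184.]]
pawl_front_pad [0.529 0.106 0.058] 0.56 [[292. 186.]]
tin_a [0.4   0.294 0.02 ] 0.89 [[214. 244.]]
tin_a [0.561 0.232 0.112] 0.57 [[237. 169.]]
tin_a [0.568 0.019 0.021] 0.53 [[326. 172.]]
egg [0.514 0.382 0.042] 0.53 [[176. 196.]]
1.0
```

Run:
```python
import cv2
a=cv2.imread("pics/side0.png");b=cv2.imread("pics/top0.png")
cv2.imwrite("pics/b.png",cv2.resize(b[170:440,210:570],(800,600)))
cv2.imwrite("pics/a.png",cv2.resize(a[200:470,240:600],(800,600)))
```

```text
(no output)
```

View pics/a.png

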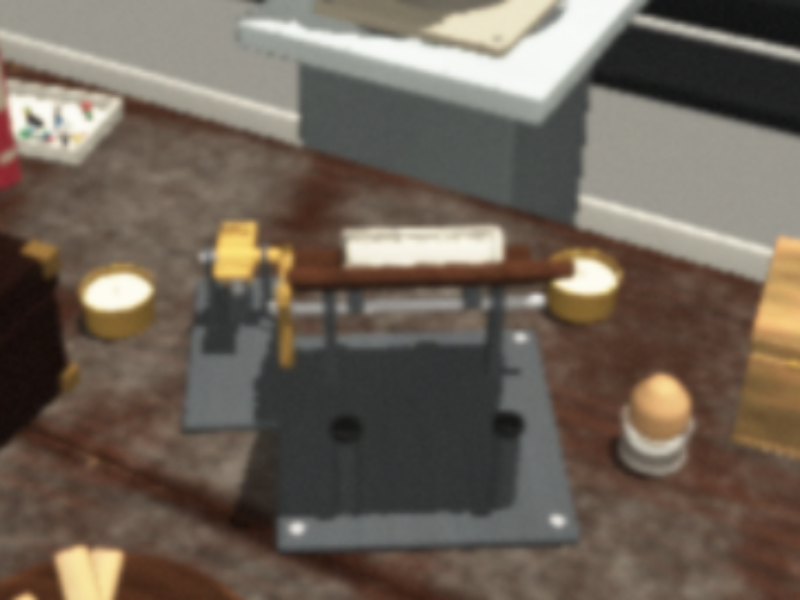

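View pics/b.png

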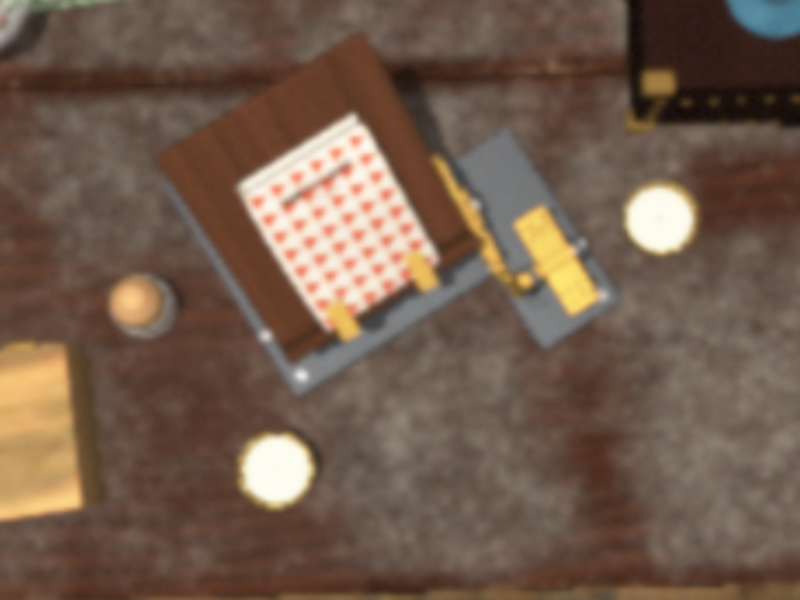

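The pictures show the rest yawed about 30°. In the top crop, the rocker runs from its rear end at (532,210) to its front end at (580,308). The desk's top corners are at (157,160) and (362,35). I'll fit the pose next.

```bash
cat > fit.py <<'E'
from h import *
from scipy.optimize import least_squares
S=cams.snapshot("side");T=cams.snapshot("top")
f=lambda u,v,ox,oy:(((ox+.45*u)+.5)*.64-.5,((oy+.45*v)+.5)*.64-.5)
t=lambda u,v:f(u,v,210,170); sd=lambda u,v:f(u,v,240,200)
obs=[(T,t(157,160),'d',1),(T,t(362,35),'d',-1),(S,sd(280,545),'r',-1),(S,sd(578,538),'r',1),(T,t(298,395),'f',1)]
obs+=[(T,t(532,210),'k',1),(T,t(580,308),'k',-1)]
def model(p):
    x,y,yaw,th,h,ky,kx,a=p; R=np.array([[np.cos(yaw),-np.sin(yaw)],[np.sin(yaw),np.cos(yaw)]])
    out=[]
    for s,px,k,sg in obs:
        if k=='d': q=(h+.155*np.cos(th)-.02*np.sin(th), sg*.075, .062+.155*np.sin(th)+.02*np.cos(th))
        elif k=='r': q=(.0925,sg*.086,.008)
        elif k=='f': q=(-.0925,sg*.086,.008)
        else: q=(kx+sg*.037,ky,.065+sg*.006)
        w=np.r_[R@q[:2]+[x,y],q[2]]; out.append(proj(s,w)[0]-px)
    return np.ravel(out)
r=least_squares(model,[.56,.23,-.5,.8,-.06,-.11,-.05,0],x_scale=.05)
print(r.x.round(4), np.degrees(r.x[2:4]).round(1)); print(r.fun.reshape(-1,2).round(1))
x,y,yaw,th,h,ky,kx,_=r.x;R=np.array([[np.cos(yaw),-np.sin(yaw)],[np.sin(yaw),np.cos(yaw)]])
P=lambda a,b:(R@[a,b]+[x,y]).round(4)
print("rear",P(kx+.026,ky),"front",P(kx-.026,ky),"hinge",P(h,0),"edge",P(h+.136*np.cos(th)-.02*np.sin(th),0),.062+.136*np.sin(th)+.02*np.cos(th))
E
python3 fit.py
```

```text
[ 0.5733  0.256   0.5406  0.4652 -0.0669 -0.1128 -0.1135  0.    ] [31.  26.7]
[[ 0.   0. ]
 [-0.  -0. ]
 [-1.6  0.3]
 [ 0.8 -0.1]
 [-0.6  0.8]
 [-1.6  0.4]
 [ 1.6 -0.5]]
rear [0.5563 0.1143] front [0.5117 0.0875] hinge [0.5159 0.2216] edge [0.6125 0.2795] 0.1408827550213228
```

```bash
sed -i "s/t(532,210)/t(531,212)/;s/t(580,308)/t(586,304)/;s/^def model/obs+=[(S,sd(292,268),'d',-1),(S,sd(576,263),'d',1)]\ndef model/" fit.py
cat >> fit.py <<'E'
for n,s in (("T",T),("S",S)):
    im=s["image"].copy(); c=[(.0925,.086,.008),(.0925,-.086,.008),(-.0925,.086,.008)]
    c+=[(h+l*np.cos(th)-.02*np.sin(th),w,.062+l*np.sin(th)+.02*np.cos(th)) for l in (.155,.136,-.004) for w in (.075,0,-.075)]
    c+=[(kx+.026,ky,.07),(kx-.026,ky,.061),(kx,ky,.066)]
    o=cv2.resize(im,None,fx=4,fy=4,interpolation=cv2.INTER_CUBIC)
    for q in c:
        u=proj(s,np.r_[R@q[:2]+[x,y],q[2]])[0]; cv2.circle(o,tuple(int(k) for k in u*4+1.5),3,(0,255,0),-1)
    a=(130,110) if n=="T" else (150,120)
    cv2.imwrite(f"pics/fit{n}.png",o[a[1]*4:a[1]*4+600,a[0]*4:a[0]*4+800])
E
python3 fit.py
```

```text
[ 0.5729  0.2568  0.5439  0.663  -0.055  -0.1151 -0.1143  0.    ] [31.2 38. ]
[[-0.7  0.8]
 [ 0.8 -0.5]
 [-1.   0.4]
 [ 1.4 -0.3]
 [-0.8  1.1]
 [-0.6 -0.4]
 [ 0.6  0.4]
 [-2.   0.6]
 [ 0.6 -0.3]]
rear [0.5569 0.1126] front [0.5124 0.0857] hinge [0.5259 0.2284] edge [0.607  0.2775] 0.1614646462805242
```

View pics/fitT.png

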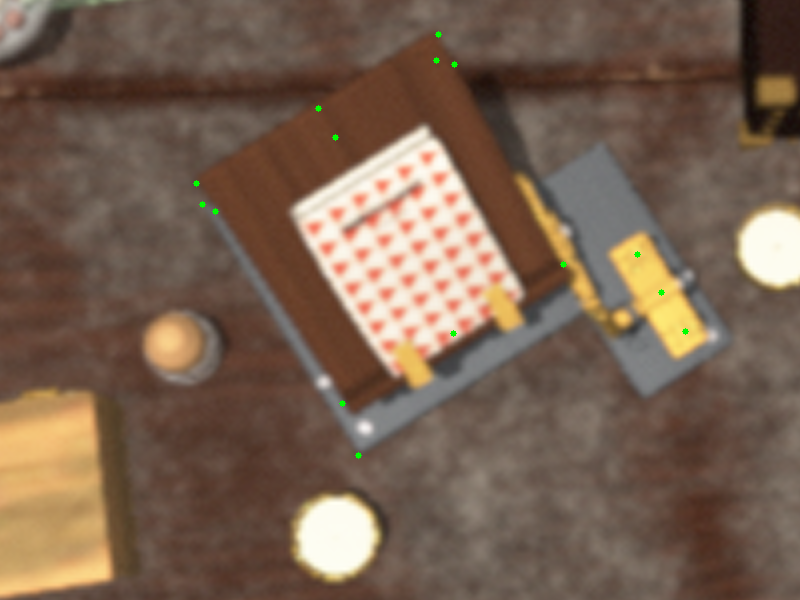

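View pics/fitS.png

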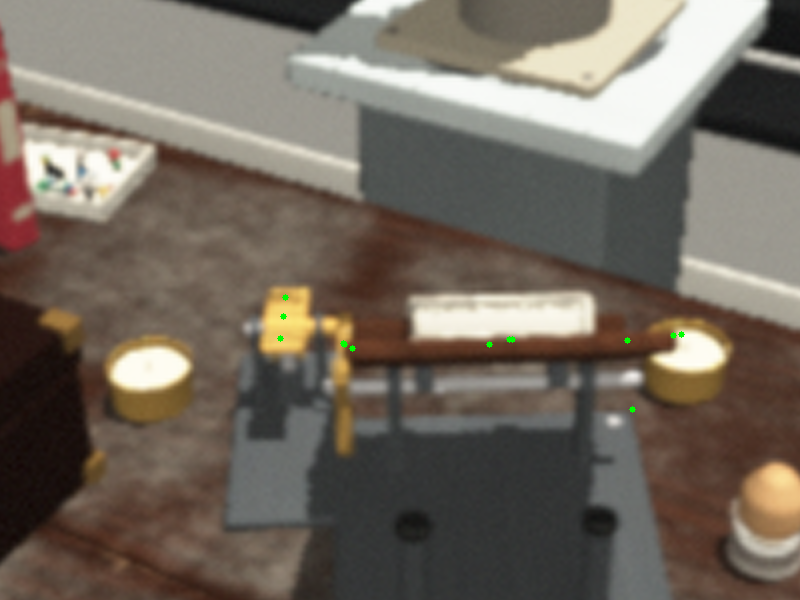

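The fit overlays well: the pad dots sit on the rocker and the desk tilt is about 0.66 rad. I'll check the wider surroundings for obstacles before moving.

View pics/top0.png

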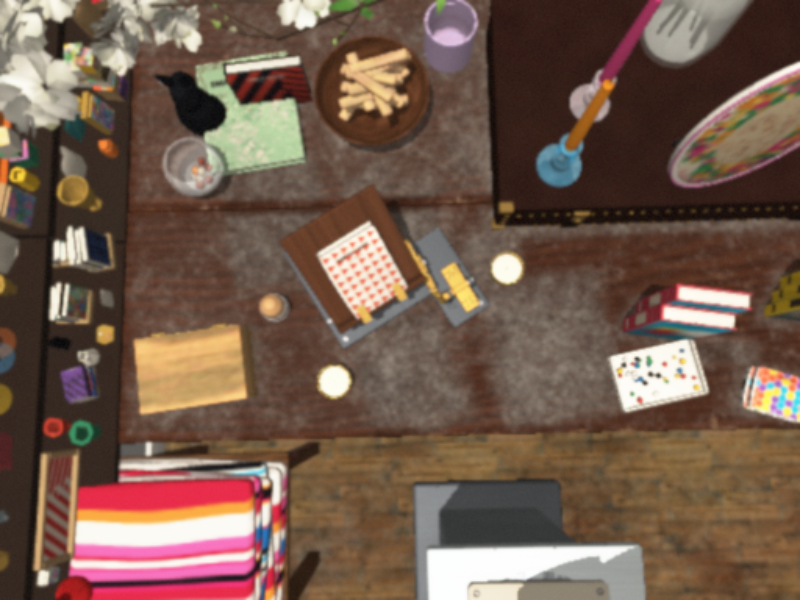

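View pics/side0.png

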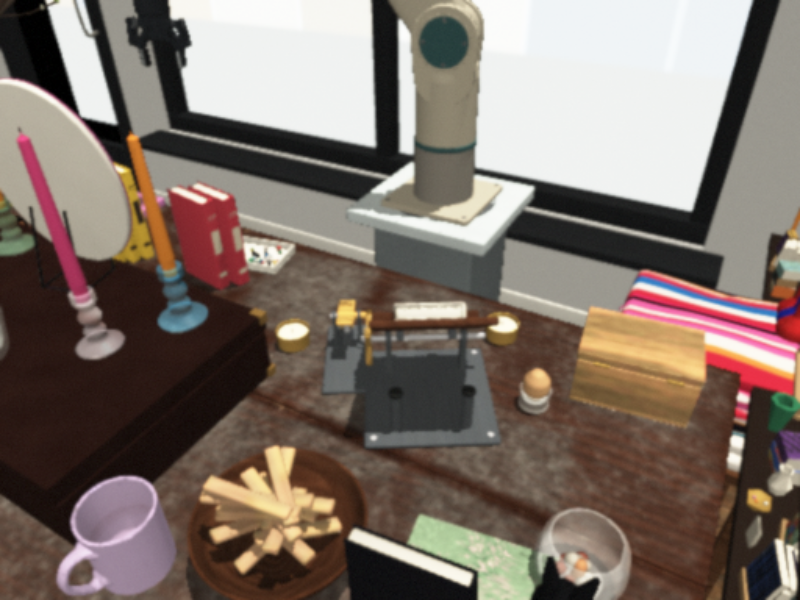

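```bash
cat >> h.py <<'E'
YAW=.5439; C0=np.array([.5729,.2568]); h=-.055; kx,ky=-.1143,-.1151
c,s_=np.cos(YAW),np.sin(YAW); R2=np.array([[c,-s_],[s_,c]])
W=lambda a,b,z: np.r_[R2@[a,b]+C0,z]
def O(sg): 
    x=sg*np.array([c,s_,0]); z=np.array([0,0,-1.]); return np.c_[x,np.cross(z,x),z]
E
python3 - <<'E'
from h import *
for sg in (1,-1):
    for p in (W(kx+.026,ky,.2),W(kx+.026,ky,.055),W(.13+h,0,.08),W(.09+h,0,.25)):
        q=robot.inverse_kinematics(p,O(sg)); print(sg,p.round(3),None if q is None else np.round(q,0))
E
```

```text
1 [0.557 0.113 0.2  ] [ -4.  32. -16. 102.  12.  48. -84.]
1 [0.557 0.113 0.055] [-15.  44.   2. 108.  -2.  28. -71.]
1 [0.637 0.296 0.08 ] [-25.  50.  -3.  84.   4.  46. -89.]
1 [0.603 0.275 0.25 ] [-13.  38. -24.  83.  16.  63. -99.]
-1 [0.557 0.113 0.2  ] [ 21.  44. -61. 101.  43.  62.  66.]
-1 [0.557 0.113 0.055] [ 16.  54. -50. 107.  56.  48.  57.]
-1 [0.637 0.296 0.08 ] [  1.  63. -61.  83.  58.  68.  53.]
-1 [0.603 0.275 0.25 ] [  3.  48. -61.  82.  42.  74.  61.]
```

```bash
cat > go1.py <<'E'
from h import *
p=np.array([.147,-.633]); d=p/np.linalg.norm(p)
O0=robot.read_orientation()
robot.line_to([*(d*.45),.42],max_speed=.25)
q=np.array(robot.read_qpos()); print(q.round(1))
a=np.degrees(np.arctan2(d[1],d[0])); tgt=W(kx+.027,ky,.2); b=np.degrees(np.arctan2(tgt[1],tgt[0]))
eoat.grip(0)
best=None
for sgn in (1,-1):
    q2=q.copy(); q2[0]+=sgn*(b-a)
    print(sgn,q2[0])
# joint 1's sense is opposite to world z (IK: more +y -> smaller q1)
q2=q.copy(); q2[0]-=(b-a); robot.movej(q2); print(robot.read_position())
robot.reach(tgt,O(1))
print(robot.read_position(),robot.read_clock(),robot.read_wrist_force())
s=cams.snapshot("wrist"); print(proj(s,[W(kx+.026,ky,.07),W(kx-.026,ky,.061)]))
for t in ("pawl_rear_pad","pawl_front_pad"):
    print(t,[(np.round(r["point"],3),round(r["confidence"],2)) for r in spotter.find_in(s,t)[:2]],W(kx+.026,ky,.07).round(3))
im=s["image"].copy()
for u in proj(s,[W(kx+.026,ky,.07),W(kx-.026,ky,.061)]): cv2.circle(im,tuple(int(k) for k in u),2,(0,255,0),-1)
cv2.imwrite("pics/w1.png",cv2.resize(im,(800,600)))
E
python3 go1.py
```

```text
[71.3  8.9  2.4 99.3 -0.4 71.8 -3.1]
1 159.7420154225116
-1 -17.04229517700982
[0.44141219 0.08838598 0.41909177]
[0.55817207 0.11271139 0.20065685] 6.4667 [ 0.29776963  0.597786   -0.41411515]
[[262.1889137  177.65501565]
 [262.30041149 230.76111324]]
pawl_rear_pad [(array([0.537, 0.108, 0.068]), 0.95)] [0.557 0.113 0.07 ]
pawl_front_pad [(array([0.533, 0.105, 0.062]), 0.87)] [0.557 0.113 0.07 ]
```

View pics/w1.png

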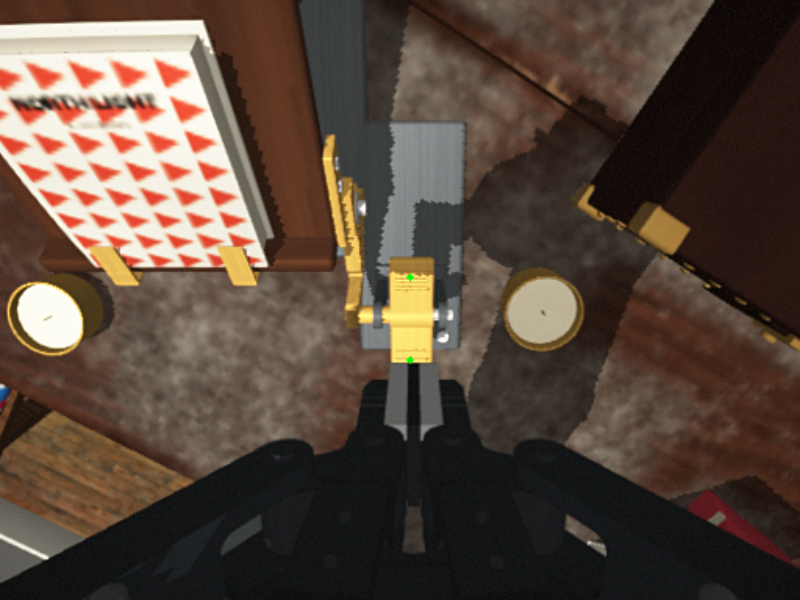

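Both dots lie on the rocker's centreline, at about (410,277) and (410,360), and the rear dot is on its pad. I'll press it.

```bash
cat >> h.py <<'E'
def press(a,b,z0,zmin,fmax=14,step=.002):
    z=z0; f0=robot.read_wrist_force()[2]; log=[]
    while z>zmin:
        z-=step; robot.line_to(W(a,b,z),max_speed=.03)
        f=robot.read_wrist_force()[2]-f0; log.append((round(z,4),round(float(f),1)))
        if f>fmax: break
    print(log); return z
E
python3 - <<'E'
from h import *
robot.line_to(W(kx+.027,ky,.082),max_speed=.12)
press(kx+.027,ky,.078,.054)
robot.hold(.1)
print(robot.read_position(),robot.read_clock())
robot.line_to(W(kx+.027,ky,.12),max_speed=.15)
robot.line_to(W(kx-.02,ky,.2),max_speed=.15)
s=cams.snapshot("wrist")
for t in ("pawl_rear_pad","pawl_front_pad"):
    print(t,[(np.round(r["point"],3),round(r["confidence"],2)) for r in spotter.find_in(s,t)[:2]])
cv2.imwrite("pics/w2.png",cv2.resize(s["image"],(800,600))); print(robot.read_clock())
E
```

```text
[(0.076, 0.6), (0.074, 0.7), (0.072, 0.3), (0.07, 2.4), (0.068, 1.3), (0.066, -0.1), (0.064, -0.2), (0.062, -0.2), (0.06, 7.3), (0.058, 19.7)]
[0.55811039 0.11317539 0.060371  ] 10.45
pawl_rear_pad [(array([0.536, 0.104, 0.063]), 0.68)]
pawl_front_pad [(array([0.532, 0.103, 0.066]), 0.89)]
11.9333
```

View pics/w2.png

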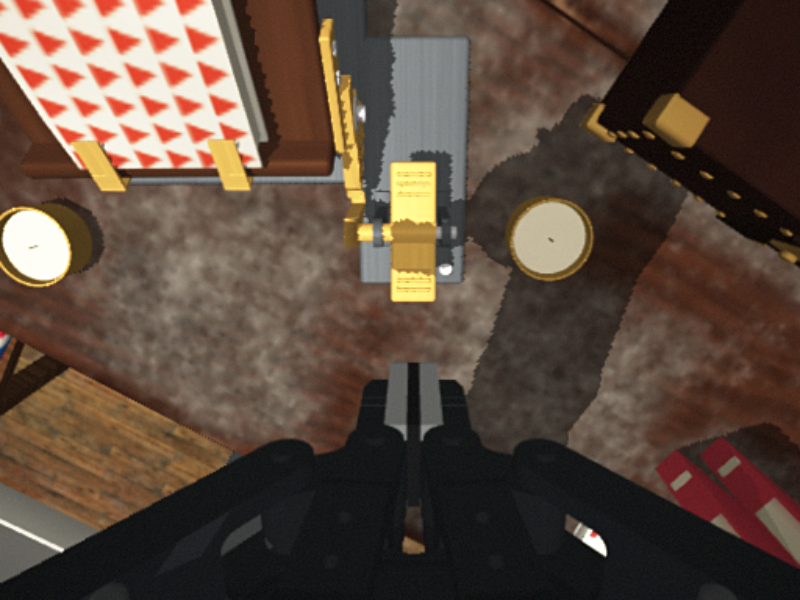

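The rocker has turned over: the front pad at (413,290) is now raised, and the force dropped at the snap. Next is the desk.

```bash
cat > desk.py <<'E'
from h import *
def tcp(th,L=.143,dz=0):
    return W(h+L*np.cos(th)-.02*np.sin(th)-.011*min(1,th/.15),0,.062+L*np.sin(th)+.02*np.cos(th)+dz)
p=tcp(.72)
robot.line_to([*W(kx-.02,ky,0)[:2],.24],max_speed=.2)
robot.line_to([p[0],p[1],.24],max_speed=.2)
f0=robot.read_wrist_force(); print(robot.read_clock())
robot.line_to(tcp(.85),max_speed=.12)
for th in [.78,.72,.66,.6,.5,.4,.3,.2,.12,.06,.03,0.,-.01,-.02,-.03]:
    robot.line_to(tcp(th) if th>=0 else W(h+.138,0,.082+.14*th),max_speed=.06)
    f=robot.read_wrist_force()-f0; print(th,f.round(1),robot.read_position().round(4)[2])
    if th>.1 and np.linalg.norm(f)>25 or th<.1 and f[2]>16: break
robot.hold(.3); print(robot.read_clock())
E
python3 desk.py
```

```text
13.4333
0.78 [-0.1  1.3 -0.4] 0.1768
0.72 [ 0.5  1.5 -0.1] 0.1709
0.66 [ 0.6  1.6 -0.2] 0.1651
0.6 [ 0.   2.  -0.4] 0.1589
0.5 [-0.6  0.9  0.5] 0.1476
0.4 [-0.8  1.9 -0.8] 0.1354
0.3 [-0.8  1.4 -0.4] 0.1226
0.2 [-0.1  1.3 -0.7] 0.1093
0.12 [ 0.3  2.1 -1. ] 0.0983
0.06 [ 0.5  2.  -1.4] 0.09
0.03 [ 0.9  2.2 -0.3] 0.086
0.0 [-1.6  0.7  2.8] 0.0821
-0.01 [4.8 3.3 4.6] 0.0821
-0.02 [ 1.2  3.1 11.9] 0.082
-0.03 [ 0.1  1.9 17.9] 0.0818
19.0667
```

Run:
```python
from h import *
a=cams.snapshot("side")["image"];b=cams.snapshot("top")["image"]
cv2.imwrite("pics/d.png",np.hstack([cv2.resize(x,(400,300)) if 0 else cv2.resize(x[110:310,120:320],(400,400)) for x in (a,b)]))
```

```text
(no output)
```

View pics/d.png

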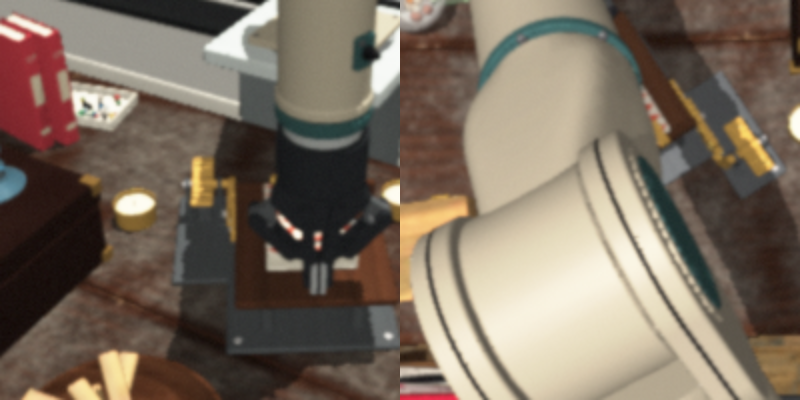

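The desk is flat and the fingertips are on the strip at (318,285) in the left half. Now I'll lift off and press the front pad.

Run:
```python
from h import *
p=robot.read_position(); robot.line_to([p[0],p[1],.18],max_speed=.15)
a=kx-.025
robot.line_to(W(a,ky,.18),max_speed=.2)
robot.line_to(W(a,ky,.08),max_speed=.12)
press(a,ky,.076,.052)
robot.hold(.1)
robot.line_to(W(a,ky,.2),max_speed=.15)
robot.line_to(W(a-.03,ky,.2),max_speed=.15)
s=cams.snapshot("wrist"); S=cams.snapshot("side"); print(robot.read_clock())
cv2.imwrite("pics/e.png",np.hstack([s["image"][50:250,130:330].repeat(2,0).repeat(2,1),cv2.resize(S["image"][130:300,130:300],(400,400))]))
```

```text
[(0.074, -0.8), (0.072, 2.7), (0.07, 2.4), (0.068, 0.8), (0.066, 0.4), (0.064, -1.0), (0.062, -0.6), (0.06, 7.1), (0.058, 23.0)]
26.4
```

View pics/e.png

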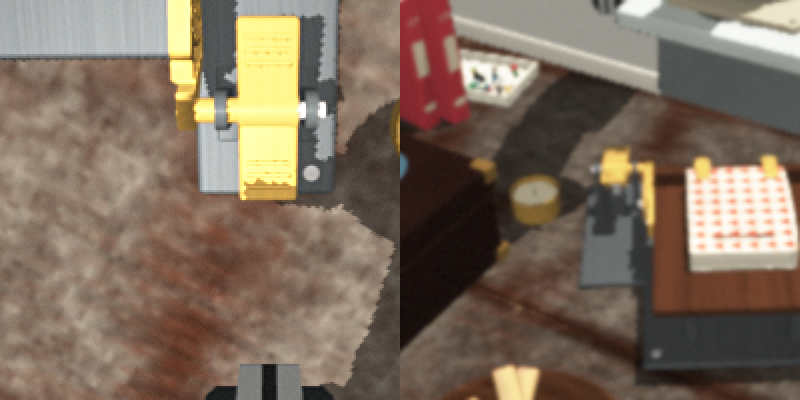

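The front press shows the same snap and the same full stop at 60 mm as the rear press did, and the desk lies flat with nothing touched. Handing in.

```bash
python3 -c "
from h import *
print(order.job_done())"
```

```text
the job is handed in; nothing more can be done
None
```

I freed the pawl, pushed the desk flat, pressed the pawl back into the teeth and handed the job in; the force readings and pictures agree with this, but no verdict was returned.

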